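# Jog two battery cells out of a shuttle feeder

## Robot

A 6-joint arm with a two-finger parallel gripper is mounted at the origin on the work surface. World frame = base frame: x ahead of the robot, y to its left, z up, the work surface at z = 0. Lengths are in m, angles in rad, forces in N, time in s.
With the tool pointing down it reaches from about 0.35 to 0.775 m from the base axis. Payload 5.5 kg.
Tool frame: the origin (TCP) lies midway between the tips of the shut fingers; the grasp point (between the pads) lies 19 mm behind it; z points along the fingers, y is the line along which they close (so a half turn about z gives the same grasp; the last joint's range is limited). The gripper opens to 85 mm and grips with 20 to 120 N. Pads are 22 mm wide; open, the fingers measure 114 mm over their backs; the gripper's body (76 mm by 85 mm) begins 54 mm behind the grasp point. The pads swing forward as they close: fully open they stand 13 mm farther back than shut.
Start: joints at [-1.347, 0.313, 0.046, 1.304, 0, 1.431], TCP at [0.205, -0.537, 0.231] pointing down, gripper open.
Joint ranges: [-2.76, 2.76], [-0.86, 1.69], [-1.03, 1.26], [-2.2, 2.34], [-1.47, 1.5], [-3.14, 3.14]. Speed limits (rad/s): [2.57, 2.57, 3.14, 3.14, 3.14, 3.14].

## Interface

Orientations are given as a unit quaternion [w, x, y, z].
In Python, from workcell import env gives the robot as it stands. The module is installed in compiled form; this text tells all that it offers.
- The arm moves only by the tool servo_tool, never from a script. Its argument "increments" is a list of rows, each an object of numbers: "grip": the closure, from 0 (fully open) to 1 (shut); "x", "y", "z": the shift along the tool's x, y, z in mm; "roll": the turn about the tool's z in degrees. In form: [{"grip": .., "x": .., "y": .., "z": .., "roll": ..}, ...]. A call has 1 to 5 rows; each row shifts and turns the commanded pose from where the row before left it, along the tool's axes as they then stand; what a row does not reach is not made up. A row lasts 1/12 s, in which the tool goes at most 41.7 mm and 7.16 degrees, less where a joint would pass 70% of its speed; a pose out of reach is approached as far as the arm can. A call is refused whole if a number of a shift passes 41.7 or a number of a turn 7.16, either way. A call with a gripper value outside its range is refused whole. The fingers move at their own pace and stop on an object; "grip_force" is the grip in N (left out, the last holds). Time passes only in rows, so rows that do not move let the fingers close. It gives the time, the measured TCP pose, the force, the opening and the grip force at its end, in the units of the state.
- env.get_state(): the state, without advancing time (a new reading comes with each control period).
- env.read_camera(name): name is "scene" or "top" or "wrist"; returns the picture (480x640x3 uint8, red, green, blue); there is no depth.
- env.get_calibration(name): a dict with "vertical_fov" (degrees; the focal length in pixels is half the picture's height over the tangent of half this angle, whatever the lens; pixels are square), "cx", "cy" (the principal point, pixels), "rvec" (rotation vector, rad) and "tvec" (3), from world to camera coordinates, as OpenCV has them; the wrist camera has in their place "tool_from_camera" (4x4, takes a point from camera to tool coordinates, whose origin is the TCP and whose axes are the flange's). Camera axes: x right, y down, z forward; pixel columns grow to the right and rows downward; lengths in m; the calibration is good to about 2 mm. The wrist camera is an equidistant fisheye: a pixel r from the principal point sees the ray r / f radians off the axis. A picture is of the moment at which its call begins: read the wrist's pose just before it. get_calibration takes no time and is no camera call.
- env.hand_in(): hands the job in; it is judged then, once.
The state is a dict: "clock": time; "joint_pos": joint angles; "qvel": joint speeds; "tau": joint torques, N m; "tcp_pos": TCP position; "orientation": TCP orientation; "wrist_force": force on the tool from outside, world axes, zero at the start; "ft_torque": the same for the moment, N m; "finger_gap": finger opening in m; "grip_force": force on a finger pad.
Only numpy, scipy, OpenCV 4.12 (cv2) and the standard library are available. Lean on these libraries where they do the work, as an engineer would, in place of code of your own. Each camera call takes 0.05 s, during which the arm holds its last target. There are 200 camera calls.

## Task

Feed exactly two battery cells from the feeder into the blue plastic tray, none into the cardboard carton: push the feeder's spring-centred lever over towards the tray's side until it sits firmly on its rubber stop, hold it there for about a second, let it spring back fully to the middle so that the next cell drops in, then do the same once more. Press firmly, but do not lean hard on the lever; leave the other cells in the magazine, the lever let go, and everything else on the bench where it is.

Things in the scene. Friction and masses are not known exactly. Their poses are not given: they have to be found in the camera images.
- feeder: Grey and aluminium cell feeder fixed to the bench, 145 mm tall, within 0.4 rad of the robot's heading. Origin on the bench under the middle of its magazine; x points away from the lever, y left seen from the lever, z up. Four cells lie stacked in a narrow upright magazine (x -38 to +41 mm, y +-14 mm) over a deck 62 mm up; a column and foot behind reach x = +108 mm.
- outlet_left (a point): Lower mouth of the drop shaft 26 mm to the left (+y) of the magazine's middle, 30 mm above the bench. A steel shuttle under the stack carries the lowest cell 26 mm to the side the lever is pushed to; from about 22 mm on it drops through that side's shaft. With the lever back in the middle the next cell drops into the shuttle's slot.
- outlet_right (a point): The same on the right (-y) side. The shuttle slides along y just over the deck; its ends reach 40 mm either side of the middle at rest, 66 mm at work.
- lever_block: Grey steel block fixed to the feeder on the robot's side, 70 x 76 mm, top 52 mm above the bench. Origin at the lever's pivot, 47 mm above the bench, 100 mm from the feeder's origin along its -x; axes as the feeder's. On it stands the lever: an 8 mm steel stem with a black paddle, 18 mm along x, 9 mm thick along y, from 46 to 80 mm above the pivot. It swings along y.
- lever_foot (a point): Where the stem enters the block, 5 mm above the pivot. The lever swings 0.40 rad each way, spring-centred: just before the stop 3 N (paddle's top) to 5 N (its foot). The stop is rubber: past it 2 to 4 N more per mm. Fully home is 6 N or more, held; over 20 N harms it. Its middle leans up to 0.2 rad (13 mm at the paddle) either way, differently each time, not reported: feel for the stop.
- tray: Blue plastic open tray, 85 mm along x, 66 mm along y (93 mm with two small lips), 26 mm tall, walls 3 mm, its floor falling 7 degrees from both long sides to its middle, where it is 3 mm thick. It stands under one of the feeder's two outlets, 43 mm to the left (+y) or right (-y) of the feeder's origin, aligned with it. Origin at the centre of its underside.
- carton: Low cardboard carton for scrap, 85 x 66 x 20 mm, under the feeder's other outlet. Origin at the centre of its underside.
- cell1: one of four identical battery cells, a cylinder 18.4 mm in diameter and 65 mm long, 46 g, lying with its axis along the feeder's x. Origin at its centre; x along its axis. Lowest in the magazine, already in the shuttle's slot, its centre 71 mm above the bench.
- cell2: one of four identical battery cells, a cylinder 18.4 mm in diameter and 65 mm long, 46 g, lying with its axis along the feeder's x. Origin at its centre; x along its axis. Second from below. When it drops into the slot its centre comes from 90 mm down to 71 mm above the bench.
- cell3: one of four identical battery cells, a cylinder 18.4 mm in diameter and 65 mm long, 46 g, lying with its axis along the feeder's x. Origin at its centre; x along its axis. Third from below.
- cell4: one of four identical battery cells, a cylinder 18.4 mm in diameter and 65 mm long, 46 g, lying with its axis along the feeder's x. Origin at its centre; x along its axis. Top of the stack, its upper side 136 mm above the bench.
- tape: Bystander: roll of pale tape lying flat, 96 mm across, 22 mm tall, loose. Origin at the centre of its underside.
- meter: Bystander: white hand-held meter lying on its back, 135 x 50 x 22 mm, loose. Origin at the centre of its underside.
- odd_cell: Bystander: a single cell standing on end beside the feeder, 18.4 mm across, 65 mm tall, loose. Origin at the centre of its underside.
Mind the look-alikes: they are no part of the job. Leave any white look-alike of the cell4 alone. Several things look just like the tray: the one meant starts farthest from the robot's base.

How it is judged:
On the way, in this order (a step that is already met when the one before it is completed fails the run):
1. the lever is held on its stop (6 to 20 N) for 0.4 s and the first cell has dropped into the tray (contact force between anything else and lever_block between 6 and 20 N and horizontal distance between cell1 and tray below 0.04 m and z of cell1 in the frame of tray below 0.036 m), for 0.4 s.
2. the lever is let go and back in the middle: the second cell has dropped into the shuttle's slot (contact force between anything else and lever_block below 0.2 N and z of cell2 in the frame of feeder between 0.064 and 0.076 m), for 0.2 s.
3. the lever is again held on its stop (6 to 20 N) for 0.4 s and the second cell has dropped into the tray (contact force between anything else and lever_block between 6 and 20 N and horizontal distance between cell2 and tray below 0.04 m and z of cell2 in the frame of tray below 0.036 m), for 0.4 s.
At the end, for the whole second after the job is handed in: Cells 1 and 2 rest in the tray (centres within 40 mm of its middle, under 36 mm above its underside); cell 3 lies in the slot (64 to 76 mm up, so the lever is central), cell 4 on it (over 80 mm up); under 0.2 N on the lever and block (horizontal distance between each of cell1, cell2 and tray below 0.04 m and z of each of cell1, cell2 in the frame of tray below 0.036 m and linear speed of each of cell1, cell2 below 0.03 m/s and z of cell3 in the frame of feeder between 0.064 and 0.076 m and z of cell4 in the frame of feeder above 0.08 m and contact force between anything else and lever_block below 0.2 N); the robot touches nothing.
It fails at once if the lever or its block is loaded with more than 20 N (contact force between anything else and lever_block above 20 N).
It fails at once if a cell falls into the carton (distance between any of cell1, cell2, cell3 and carton below 0.045 m).
It fails at once if a third cell leaves the magazine (z of cell3 in the frame of feeder below 0.055 m).
It fails at once if the tray, the carton, the tape, the meter or the odd cell is moved by more than 20 mm (distance of any of tray, carton, tape, meter, odd_cell from where it was at the start of the episode above 0.02 m).
It also fails if it takes over 56 s, if anything falls off the work surface, if the arm or the gripper's body presses on something with over 40 N, if the wrist force passes 120 N, or if a joint passes its speed limit or range.

## Working session

There is one attempt and no reset: what is moved stays moved. The work goes in short steps, Python scripts to look and compute and a tool call to move; the robot and the scene stay as the last step left them, time stands still between calls to the robot, and variables do not carry over. Pictures are saved under pics/ and viewed, at most 10 in all, crops included, and the job is handed in when it is done.

Besides the shell and the picture viewer there is one more tool, called after ">>>" as name(argument=value, ...) on one line, values as JSON. servo_tool: Moves the arm, as the interface text tells. Its arguments: {"type":"object","properties":{"increments":{"type":"array"},"grip_force":{"type":"number"}},"required":["increments"]}

```bash
mkdir -p pics; cat > h.py <<'E'
import numpy as np, cv2
from workcell import env
from scipy.spatial.transform import Rotation as R
def snap(n,f): 
    im=env.read_camera(n); cv2.imwrite('pics/'+f,im[:,:,::-1]); return im
def cal(n):
    c=env.get_calibration(n); f=240/np.tan(np.radians(c['vertical_fov'])/2)
    return c,f
def ray(n,u,v,z):
    c,f=cal(n); M=R.from_rotvec(np.ravel(c['rvec'])).as_matrix(); t=np.ravel(c['tvec'])
    o=-M.T@t; d=M.T@np.array([(u-c['cx'])/f,(v-c['cy'])/f,1]); return o+d*(z-o[2])/d[2]
def proj(n,P):
    c,f=cal(n); M=R.from_rotvec(np.ravel(c['rvec'])).as_matrix(); q=np.atleast_2d(P)@M.T+np.ravel(c['tvec'])
    return q[:,:2]/q[:,2:]*f+[c['cx'],c['cy']]
E
python3 - <<'E'
from h import *
snap('scene','s0.png');snap('top','t0.png')
print(env.get_state()); print(cal('top'),cal('scene'))
E
```

```text
{'clock': 0.1, 'joint_pos': array([-1.34658189e+00,  3.13978984e-01,  4.50922148e-02,  1.30359498e+00,
        1.05669331e-05,  1.43122134e+00]), 'qvel': array([-0.0016794 , -0.00137236,  0.0028497 , -0.00041296, -0.00047121,
        0.00024123]), 'tau': array([ 1.39921827e-03, -4.81723559e+01,  2.99244404e+01,  1.26812179e-02,
       -3.18362036e-04,  1.74999514e-05]), 'tcp_pos': array([ 0.20450125, -0.53692065,  0.23046734]), 'orientation': array([-8.42180456e-04,  9.83502369e-01,  1.80893286e-01, -3.03739390e-05]), 'wrist_force': array([-0.05259658, -0.36374245,  0.59047995]), 'ft_torque': array([ 0.0106526 , -0.01681047, -0.02284982]), 'grip_force': 0.0, 'finger_gap': 0.08516928119909548}
({'vertical_fov': 53.00385567540337, 'cx': 315.9363780254973, 'cy': 243.8945285835398, 'rvec': array([ 2.16482732, -2.15184337,  0.17531385]), 'tvec': array([0.01579887, 0.54063119, 0.79928195])}, np.float64(481.3249721348175)) ({'vertical_fov': 43.51694445642762, 'cx': 303.60508785722834, 'cy': 248.0026714791155, 'rvec': array([ 1.70392751,  1.74961257, -0.80204856]), 'tvec': array([ 0.00465284, -0.26995586,  1.43247152])}, np.float64(601.3063977250874))
```

View pics/s0.png

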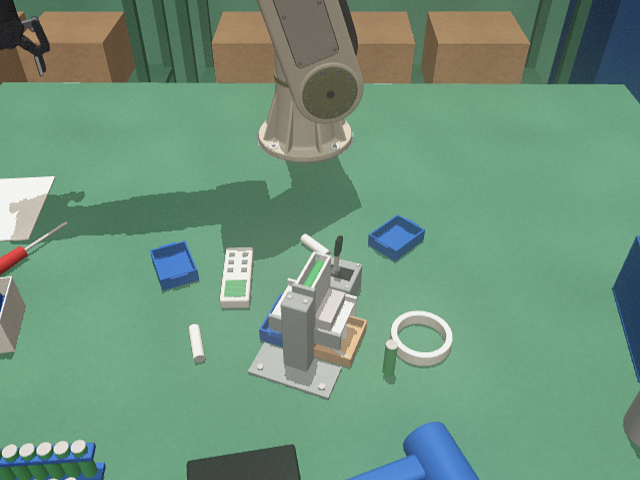

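View pics/t0.png

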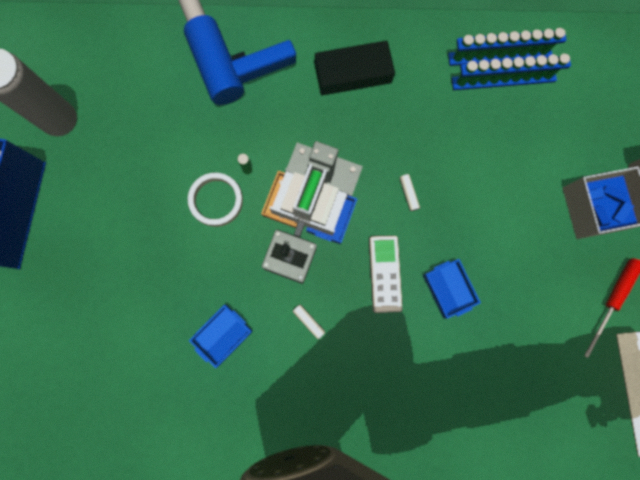

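The feeder is at about (310,190) in the top view. The lever block is at (289,256), and the tray meant is on the image's right (-y), with the carton on the left. I'll take one enlarged crop to measure it.

```bash
python3 - <<'E'
from h import *
im=cv2.imread('pics/t0.png')[130:290,240:400]
cv2.imwrite('pics/t0c.png',cv2.resize(im,(600,600),interpolation=cv2.INTER_CUBIC))
E
```

```text
(no output)
```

View pics/t0c.png

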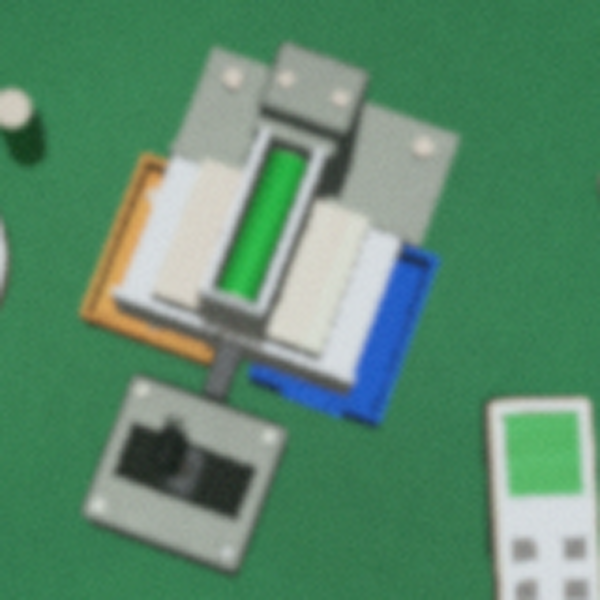

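The crop shows the block's top corners at about (137,377), (286,432), (234,572) and (84,515). The paddle is near (172,440), and the tray is on the right with the carton on the left.

```bash
cat >> h.py <<'E'
def pix(a,b): return 240+a/3.75,130+b/3.75
E
python3 - <<'E'
from h import *
C=[ray('top',*pix(*p),.052) for p in [(137,377),(286,432),(234,572),(84,515)]]
C=np.array(C)
ctr=C.mean(0); print(C,ctr)
fx=(C[0]+C[1]-C[2]-C[3])/2; fy=(C[0]+C[3]-C[1]-C[2])/2
print(np.linalg.norm(fx),np.linalg.norm(fy),np.arctan2(fx[1],fx[0]),np.arctan2(-fy[0],fy[1]))
c4=[ray('top',*pix(*p),.136) for p in [(290,150),(237,297)]]; print(c4, np.arctan2(*(c4[0]-c4[1])[[1,0]]))
print('paddle top', ray('top',*pix(172,437),.12))
for n in ['tape','meter','odd']: pass
print(ray('top',*pix(440,262),.026),ray('top',*pix(378,425),.026))
print(ray('top',386,236,.022),ray('top',388,310,.022),ray('top',372,238,.02))
c,f=cal('top');M=R.from_rotvec(c['rvec']).as_matrix();print('cam',-M.T@c['tvec'])
print(cal('wrist'))
E
```

```text
[[0.56113722 0.08697965 0.052     ]
 [0.53627894 0.01877568 0.052     ]
 [0.47242568 0.04192953 0.052     ]
 [0.49774344 0.10987461 0.052     ]] [0.51689632 0.06438987 0.052     ]
0.06766147259511583 0.0725503225441295 -0.34722339477992253 -0.35309299557681423
[array([0.64363272, 0.0194676 , 0.136     ]), array([0.58073023, 0.04110124, 0.136     ])] -0.3312510729199358
paddle top [0.52437039 0.0678038  0.12      ]
[ 0.62240692 -0.0549982   0.026     ] [ 0.54354569 -0.02513068  0.026     ]
[ 0.55793682 -0.10614204  0.022     ] [ 0.4272587  -0.10755265  0.022     ] [ 0.55444344 -0.08135234  0.02      ]
cam [0.42311173 0.03665059 0.86661209]
({'vertical_fov': 65.70646984690485, 'cx': 320.4188155786201, 'cy': 243.9870839790145, 'tool_from_camera': array([[ 1.22460923e-03, -9.60509100e-01, -2.78245878e-01,
         7.04939098e-02],
       [ 9.99998151e-01,  7.63637000e-04,  1.76508161e-03,
        -8.76517232e-05],
       [-1.48289810e-03, -2.78247525e-01,  9.60508259e-01,
        -1.43187470e-01],
       [ 0.00000000e+00,  0.00000000e+00,  0.00000000e+00,
         1.00000000e+00]])}, np.float64(371.64829954431775))
```

>>> servo_tool(increments=[{"grip": 1, "roll": -7.1}, {"grip": 1, "roll": -7.1}, {"grip": 1, "roll": -7.1}, {"grip": 1, "roll": -7.1}, {"grip": 1, "roll": -7.1}])

```text
invalid input at $.increments[0]: expected keys grip, x, y, z, roll
```

>>> servo_tool(increments=[{"grip": 1, "roll": -7.0}, {"grip": 1, "roll": -6.8}, {"grip": 1, "x": 20, "y": 3}, {"grip": 1, "x": 38, "y": 5}, {"grip": 1, "x": 38, "y": 5}])

```text
invalid input at $.increments[0]: expected keys grip, x, y, z, roll
```

>>> servo_tool(increments=[{"grip": 1, "x": 38, "y": 5}, {"grip": 1, "x": 38, "y": 5}, {"grip": 1, "x": 38, "y": 5}, {"grip": 1, "x": 38, "y": 5}, {"grip": 1, "x": 38, "y": 5}])

```text
invalid input at $.increments[0]: expected keys grip, x, y, z, roll
```

>>> servo_tool(increments=[{"grip": 1, "x": 38, "y": 5}, {"grip": 1, "x": 38, "y": 5}, {"grip": 1, "x": 38, "y": 5}, {"grip": 1, "x": 38, "y": 5}, {"grip": 1, "x": 38, "y": 5}])

```text
invalid input at $.increments[0]: expected keys grip, x, y, z, roll
```

```bash
cat >> h.py <<'E'
PIV=np.array([.517,.0644]); YAW=-.346
FX=np.array([np.cos(YAW),np.sin(YAW)]); FY=np.array([-FX[1],FX[0]])
def st():
    s=env.get_state(); T=R.from_quat(np.roll(s['orientation'],-1)).as_matrix(); p=s['tcp_pos']
    d=p[:2]-PIV; F=s['wrist_force']
    print('t %.2f rel pivot fx %.1f fy %.1f z %.1f mm; Ffx %.2f Ffy %.2f Fz %.2f'%(s['clock'],d@FX*1e3,d@FY*1e3,p[2]*1e3,F[:2]@FX,F[:2]@FY,F[2]),'toolx yaw %.3f want %.3f'%(np.arctan2(T[1,0],T[0,0]),YAW+np.pi/2),'tilt',T[:2,2].round(4),'q',s['joint_pos'].round(2))
E
python3 -c "
from h import *
st()"
```

```text
t 0.10 rel pivot fx -90.0 fy -671.7 z 230.5 mm; Ffx 0.07 Ffy -0.36 Fz 0.59 toolx yaw 0.364 want 1.225 tilt [-0.0004  0.0016] q [-1.35  0.31  0.05  1.3   0.    1.43]
```

All the keys are needed in every row.

>>> servo_tool(increments=[{"grip": 1, "x": 0, "y": 0, "z": 0, "roll": -7.1}, {"grip": 1, "x": 0, "y": 0, "z": 0, "roll": -7.1}, {"grip": 1, "x": 0, "y": 0, "z": 0, "roll": -7.1}, {"grip": 1, "x": 0, "y": 0, "z": 0, "roll": -7.1}, {"grip": 1, "x": 0, "y": 0, "z": 0, "roll": -7.1}])

```text
clock: 0.52
tcp_pos: [0.2045, -0.5371, 0.2308]
orientation: [-0.001, 0.88, 0.475, 0.0]
wrist_force: [-0.3, 0.3, -0.0]
finger_gap: 0.0257
grip_force: 0.0
```

>>> servo_tool(increments=[{"grip": 1, "x": 0, "y": 0, "z": 0, "roll": -7.0}, {"grip": 1, "x": 0, "y": 0, "z": 0, "roll": -6.8}, {"grip": 1, "x": 20, "y": 3, "z": 0, "roll": 0}, {"grip": 1, "x": 38, "y": 5, "z": 0, "roll": 0}, {"grip": 1, "x": 38, "y": 5, "z": 0, "roll": 0}])

```text
clock: 0.93
tcp_pos: [0.2492, -0.451, 0.2303]
orientation: [-0.001, 0.819, 0.574, 0.0]
wrist_force: [0.7, -0.1, 0.2]
finger_gap: 0.0004
grip_force: 0.0
```

>>> servo_tool(increments=[{"grip": 1, "x": 38, "y": 5, "z": 0, "roll": 0}, {"grip": 1, "x": 38, "y": 5, "z": 0, "roll": 0}, {"grip": 1, "x": 38, "y": 5, "z": 0, "roll": 0}, {"grip": 1, "x": 38, "y": 5, "z": 0, "roll": 0}, {"grip": 1, "x": 38, "y": 5, "z": 0, "roll": 0}])

```text
clock: 1.35
tcp_pos: [0.3377, -0.2794, 0.231]
orientation: [-0.0, 0.819, 0.574, 0.0]
wrist_force: [1.9, -1.1, 0.3]
finger_gap: 0.0001
grip_force: 0.0
```

>>> servo_tool(increments=[{"grip": 1, "x": 38, "y": 5, "z": 0, "roll": 0}, {"grip": 1, "x": 38, "y": 5, "z": 0, "roll": 0}, {"grip": 1, "x": 38, "y": 5, "z": 0, "roll": 0}, {"grip": 1, "x": 38, "y": 5, "z": 0, "roll": 0}, {"grip": 1, "x": 38, "y": 5, "z": 0, "roll": 0}])

```text
clock: 1.77
tcp_pos: [0.4257, -0.1092, 0.2311]
orientation: [-0.0, 0.818, 0.575, -0.0]
wrist_force: [0.1, -0.3, 0.4]
finger_gap: -0.0
grip_force: 0.0
```

```bash
python3 -c "
from h import *
st()"
```

```text
t 1.77 rel pivot fx -27.0 fy -194.2 z 231.1 mm; Ffx 0.23 Ffy -0.28 Fz 0.39 toolx yaw 1.224 want 1.225 tilt [-0.0002 -0.0001] q [-0.43  0.05 -0.28  1.24 -0.    1.48]
```

>>> servo_tool(increments=[{"grip": 1, "x": 38, "y": 5, "z": 0, "roll": 0}, {"grip": 1, "x": 38, "y": 5, "z": 0, "roll": 0}, {"grip": 1, "x": 38, "y": 5, "z": 0, "roll": 0}, {"grip": 1, "x": 38, "y": 5, "z": 0, "roll": 0}, {"grip": 1, "x": 38, "y": 4, "z": 0, "roll": 0}])

```text
clock: 2.18
tcp_pos: [0.513, 0.0614, 0.231]
orientation: [-0.0, 0.818, 0.575, -0.0]
wrist_force: [0.7, -0.5, 0.7]
finger_gap: -0.0002
grip_force: 0.0
```

>>> servo_tool(increments=[{"grip": 1, "x": 38, "y": 4, "z": 0, "roll": 0}, {"grip": 1, "x": 22, "y": 0, "z": 0, "roll": 0}, {"grip": 1, "x": 0, "y": 0, "z": 30, "roll": 0}, {"grip": 1, "x": 0, "y": 0, "z": 20, "roll": 0}, {"grip": 1, "x": 0, "y": 0, "z": 0, "roll": 0}])

```text
clock: 2.6
tcp_pos: [0.5338, 0.1151, 0.1766]
orientation: [-0.002, 0.818, 0.575, -0.004]
wrist_force: [-1.8, -0.4, -0.1]
finger_gap: -0.0
grip_force: 0.0
```

```bash
python3 -c "
from h import *
st(); snap('wrist','w1.png')"
```

```text
t 2.60 rel pivot fx -1.4 fy 53.4 z 176.6 mm; Ffx -1.56 Ffy -1.02 Fz -0.15 toolx yaw 1.226 want 1.225 tilt [-0.0083 -0.0007] q [ 0.07  0.29 -0.13  1.17 -0.    1.98]
```

View pics/w1.png

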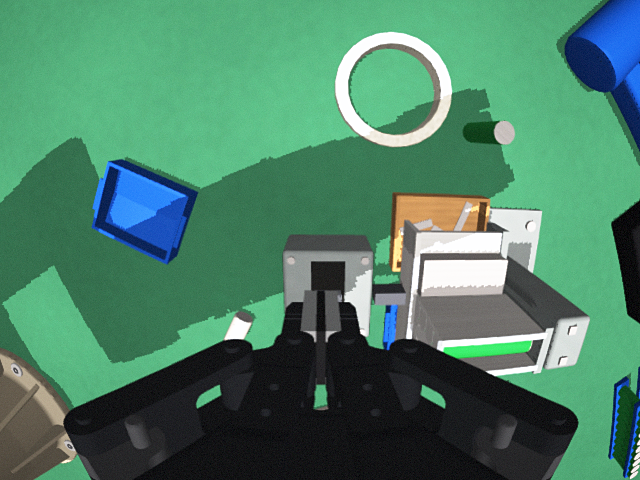

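The wrist view shows the block at about (329,290), nearly in line with the fingers (split at u≈322). The way down is clear.

>>> servo_tool(increments=[{"grip": 1, "x": 0, "y": 4, "z": 30, "roll": 0}, {"grip": 1, "x": 0, "y": 0, "z": 30, "roll": 0}, {"grip": 1, "x": 0, "y": 0, "z": 12, "roll": 0}, {"grip": 1, "x": 0, "y": 0, "z": 0, "roll": 0}, {"grip": 1, "x": 0, "y": 0, "z": 0, "roll": 0}])

```text
clock: 3.07
tcp_pos: [0.5407, 0.1128, 0.1101]
orientation: [0.0, 0.819, 0.574, -0.0]
wrist_force: [-0.4, -0.2, 0.0]
finger_gap: -0.0002
grip_force: 0.0
```

```bash
python3 -c "
from h import *
st()"
```

```text
t 3.07 rel pivot fx 5.9 fy 53.5 z 110.1 mm; Ffx -0.29 Ffy -0.36 Fz 0.03 toolx yaw 1.224 want 1.225 tilt [ 0.     -0.0001] q [ 0.06  0.34 -0.23  1.01 -0.    1.98]
```

>>> servo_tool(increments=[{"grip": 1, "x": -12, "y": 0, "z": 4, "roll": 0}, {"grip": 1, "x": -10, "y": 0, "z": 0, "roll": 0}, {"grip": 1, "x": -6, "y": 0, "z": 0, "roll": 0}, {"grip": 1, "x": -3, "y": 0, "z": 0, "roll": 0}, {"grip": 1, "x": 0, "y": 0, "z": 0, "roll": 0}])

```text
clock: 3.48
tcp_pos: [0.5302, 0.083, 0.1062]
orientation: [0.0, 0.819, 0.574, 0.001]
wrist_force: [0.4, 0.4, 0.7]
finger_gap: 0.0002
grip_force: 0.1
```

>>> servo_tool(increments=[{"grip": 1, "x": -3, "y": 0, "z": 0, "roll": 0}, {"grip": 1, "x": -3, "y": 0, "z": 0, "roll": 0}, {"grip": 1, "x": -2, "y": 0, "z": 0, "roll": 0}, {"grip": 1, "x": -2, "y": 0, "z": 0, "roll": 0}, {"grip": 1, "x": 0, "y": 0, "z": 0, "roll": 0}])

```text
clock: 3.9
tcp_pos: [0.5269, 0.0746, 0.1055]
orientation: [0.0, 0.818, 0.575, 0.0]
wrist_force: [1.0, 1.3, 2.6]
finger_gap: -0.0
grip_force: 0.9
```

```bash
python3 -c "
from h import *
st()"
```

```text
t 3.90 rel pivot fx 5.8 fy 13.0 z 105.5 mm; Ffx 0.55 Ffy 1.56 Fz 2.63 toolx yaw 1.224 want 1.225 tilt [0.0007 0.0003] q [-0.01  0.3  -0.29  0.98  0.    1.91]
```

>>> servo_tool(increments=[{"grip": 1, "x": 0, "y": 0, "z": 0, "roll": 0}, {"grip": 1, "x": 0, "y": 0, "z": 0, "roll": 0}])

```text
clock: 4.07
tcp_pos: [0.5268, 0.0747, 0.1053]
orientation: [0.0, 0.818, 0.575, 0.0]
wrist_force: [0.9, 1.6, 1.2]
finger_gap: 0.0003
grip_force: 0.9
```

```bash
python3 -c "
from h import *
st(); im=snap('scene','s1.png'); c=cv2.imread('pics/s1.png')[180:330,240:440]; cv2.imwrite('pics/s1c.png',cv2.resize(c,(800,600),interpolation=cv2.INTER_CUBIC))
st()"
```

```text
t 4.07 rel pivot fx 5.7 fy 13.0 z 105.3 mm; Ffx 0.32 Ffy 1.79 Fz 1.16 toolx yaw 1.224 want 1.225 tilt [ 0.0004 -0.    ] q [-0.01  0.3  -0.29  0.98 -0.    1.91]
t 4.12 rel pivot fx 5.7 fy 13.1 z 105.3 mm; Ffx 1.21 Ffy 2.37 Fz 0.93 toolx yaw 1.225 want 1.225 tilt [ 0.0003 -0.    ] q [-0.01  0.3  -0.29  0.98 -0.    1.91]
```

View pics/s1c.png

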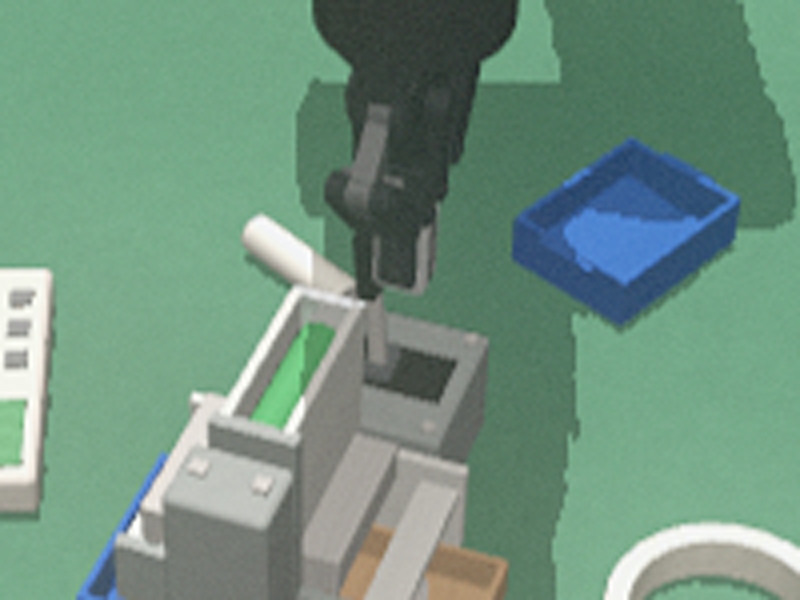

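The crop shows the fingers' flank against the paddle near (370,270), as intended. I'll keep pushing.

>>> servo_tool(increments=[{"grip": 1, "x": -2, "y": 0, "z": 0, "roll": 0}, {"grip": 1, "x": -2, "y": 0, "z": 0, "roll": 0}, {"grip": 1, "x": -2, "y": 0, "z": 0, "roll": 0}, {"grip": 1, "x": 0, "y": 0, "z": 0, "roll": 0}])

```text
clock: 4.45
tcp_pos: [0.5244, 0.0687, 0.1051]
orientation: [-0.0, 0.819, 0.574, -0.0]
wrist_force: [1.7, 1.3, -0.7]
finger_gap: 0.0001
grip_force: 1.0
```

```bash
python3 -c "
from h import *
st()"
```

```text
t 4.45 rel pivot fx 5.5 fy 6.5 z 105.1 mm; Ffx 1.18 Ffy 1.77 Fz -0.73 toolx yaw 1.224 want 1.225 tilt [-0.0002 -0.0001] q [-0.02  0.3  -0.3   0.98 -0.    1.9 ]
```

>>> servo_tool(increments=[{"grip": 1, "x": -2, "y": 0, "z": 0, "roll": 0}, {"grip": 1, "x": -2, "y": 0, "z": 0, "roll": 0}, {"grip": 1, "x": -2, "y": 0, "z": 0, "roll": 0}, {"grip": 1, "x": 0, "y": 0, "z": 0, "roll": 0}])

```text
clock: 4.78
tcp_pos: [0.5222, 0.0632, 0.1051]
orientation: [-0.0, 0.818, 0.575, -0.0]
wrist_force: [1.5, 3.0, -1.3]
finger_gap: 0.0002
grip_force: 1.4
```

```bash
python3 -c "
from h import *
st()"
```

```text
t 4.78 rel pivot fx 5.3 fy 0.6 z 105.1 mm; Ffx 0.41 Ffy 3.39 Fz -1.32 toolx yaw 1.224 want 1.225 tilt [-0.0005  0.0003] q [-0.03  0.29 -0.3   0.98  0.    1.89]
```

>>> servo_tool(increments=[{"grip": 1, "x": -1, "y": 0, "z": 0, "roll": 0}, {"grip": 1, "x": -1, "y": 0, "z": 0, "roll": 0}, {"grip": 1, "x": 0, "y": 0, "z": 0, "roll": 0}])

```text
clock: 5.03
tcp_pos: [0.5217, 0.0615, 0.1052]
orientation: [-0.0, 0.818, 0.575, -0.0]
wrist_force: [0.9, 3.1, -1.3]
finger_gap: -0.0003
grip_force: 1.6
```

```bash
python3 -c "
from h import *
st()"
```

```text
t 5.03 rel pivot fx 5.4 fy -1.2 z 105.2 mm; Ffx -0.21 Ffy 3.19 Fz -1.29 toolx yaw 1.224 want 1.225 tilt [-0.0003  0.0002] q [-0.04  0.29 -0.3   0.98  0.    1.88]
```

>>> servo_tool(increments=[{"grip": 1, "x": -1, "y": 0, "z": 0, "roll": 0}, {"grip": 1, "x": -1, "y": 0, "z": 0, "roll": 0}, {"grip": 1, "x": 0, "y": 0, "z": 0, "roll": 0}])

```text
clock: 5.28
tcp_pos: [0.5211, 0.0595, 0.1053]
orientation: [-0.0, 0.818, 0.575, -0.0]
wrist_force: [2.1, 3.2, -0.4]
finger_gap: -0.0001
grip_force: 1.7
```

>>> servo_tool(increments=[{"grip": 1, "x": -1, "y": 0, "z": 0, "roll": 0}, {"grip": 1, "x": 0, "y": 0, "z": 0, "roll": 0}])

```text
clock: 5.45
tcp_pos: [0.5208, 0.0586, 0.1053]
orientation: [-0.0, 0.818, 0.575, -0.0]
wrist_force: [0.6, 3.8, -2.1]
finger_gap: 0.0001
grip_force: 1.8
```

```bash
python3 -c "
from h import *
st()"
```

```text
t 5.45 rel pivot fx 5.5 fy -4.2 z 105.3 mm; Ffx -0.70 Ffy 3.82 Fz -2.14 toolx yaw 1.224 want 1.225 tilt [-0.0001  0.    ] q [-0.04  0.29 -0.31  0.97  0.    1.88]
```

>>> servo_tool(increments=[{"grip": 1, "x": -1, "y": 0, "z": 0, "roll": 0}, {"grip": 1, "x": -1, "y": 0, "z": 0, "roll": 0}, {"grip": 1, "x": 0, "y": 0, "z": 0, "roll": 0}])

```text
clock: 5.7
tcp_pos: [0.5203, 0.0571, 0.1053]
orientation: [-0.0, 0.818, 0.575, 0.001]
wrist_force: [2.2, 6.2, -1.7]
finger_gap: 0.0002
grip_force: 2.7
```

>>> servo_tool(increments=[{"grip": 1, "x": -1, "y": 0, "z": 0, "roll": 0}, {"grip": 1, "x": 0, "y": 0, "z": 0, "roll": 0}])

```text
clock: 5.87
tcp_pos: [0.5201, 0.0565, 0.1053]
orientation: [-0.001, 0.818, 0.575, 0.001]
wrist_force: [3.3, 7.7, -1.8]
finger_gap: 0.0002
grip_force: 3.2
```

```bash
python3 -c "
from h import *
st()"
```

```text
t 5.87 rel pivot fx 5.6 fy -6.4 z 105.3 mm; Ffx 0.52 Ffy 8.33 Fz -1.79 toolx yaw 1.225 want 1.225 tilt [0.0007 0.0018] q [-0.05  0.29 -0.31  0.97  0.    1.87]
```

>>> servo_tool(increments=[{"grip": 1, "x": -1, "y": 0, "z": 0, "roll": 0}, {"grip": 1, "x": 0, "y": 0, "z": 0, "roll": 0}, {"grip": 1, "x": 0, "y": 0, "z": 0, "roll": 0}, {"grip": 1, "x": 0, "y": 0, "z": 0, "roll": 0}, {"grip": 1, "x": 0, "y": 0, "z": 0, "roll": 0}])

```text
clock: 6.28
tcp_pos: [0.52, 0.0559, 0.1054]
orientation: [-0.001, 0.818, 0.575, 0.001]
wrist_force: [2.6, 7.4, -2.6]
finger_gap: -0.0
grip_force: 3.6
```

>>> servo_tool(increments=[{"grip": 1, "x": 0, "y": 0, "z": 0, "roll": 0}, {"grip": 1, "x": 0, "y": 0, "z": 0, "roll": 0}, {"grip": 1, "x": 0, "y": 0, "z": 0, "roll": 0}, {"grip": 1, "x": 0, "y": 0, "z": 0, "roll": 0}, {"grip": 1, "x": 0, "y": 0, "z": 0, "roll": 0}])

```text
clock: 6.7
tcp_pos: [0.5199, 0.056, 0.1054]
orientation: [-0.001, 0.818, 0.575, 0.001]
wrist_force: [2.5, 8.0, -1.8]
finger_gap: 0.0003
grip_force: 3.6
```

>>> servo_tool(increments=[{"grip": 1, "x": 0, "y": 0, "z": 0, "roll": 0}, {"grip": 1, "x": 0, "y": 0, "z": 0, "roll": 0}, {"grip": 1, "x": 0, "y": 0, "z": 0, "roll": 0}, {"grip": 1, "x": 0, "y": 0, "z": 0, "roll": 0}])

```text
clock: 7.03
tcp_pos: [0.5199, 0.0559, 0.1054]
orientation: [-0.001, 0.818, 0.575, 0.001]
wrist_force: [2.7, 7.1, -1.5]
finger_gap: 0.0002
grip_force: 3.6
```

```bash
python3 -c "
from h import *
st();snap('top','t2.png'); snap('scene','s2.png')
a=cv2.imread('pics/t2.png')[130:290,240:400];b=cv2.imread('pics/s2.png')[220:380,220:380]
cv2.imwrite('pics/c2.png',cv2.resize(np.hstack([a,b]),(800,400),interpolation=cv2.INTER_CUBIC))"
```

```text
t 7.03 rel pivot fx 5.6 fy -7.0 z 105.4 mm; Ffx 0.10 Ffy 7.62 Fz -1.54 toolx yaw 1.225 want 1.225 tilt [0.001  0.0024] q [-0.05  0.29 -0.31  0.97  0.    1.87]
```

View pics/c2.png

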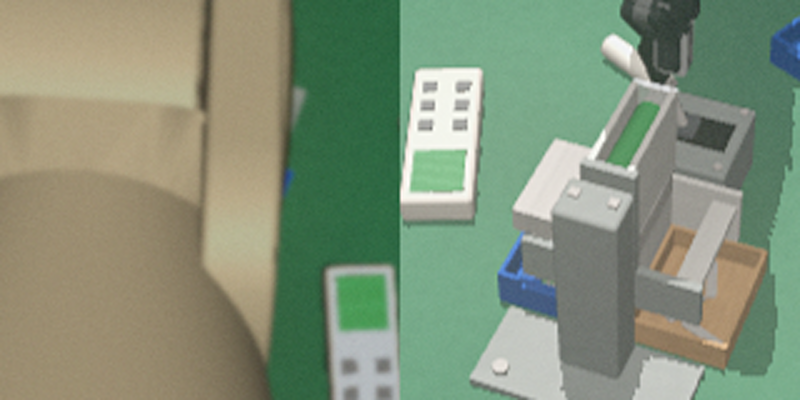

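The shuttle is shifted fully to the tray side and the carton is empty. I'll press a little firmer and hold.

>>> servo_tool(increments=[{"grip": 1, "x": -1, "y": 0, "z": 0, "roll": 0}, {"grip": 1, "x": -0.5, "y": 0, "z": 0, "roll": 0}, {"grip": 1, "x": 0, "y": 0, "z": 0, "roll": 0}, {"grip": 1, "x": 0, "y": 0, "z": 0, "roll": 0}, {"grip": 1, "x": 0, "y": 0, "z": 0, "roll": 0}])

```text
clock: 7.55
tcp_pos: [0.5196, 0.055, 0.1054]
orientation: [-0.001, 0.818, 0.575, 0.002]
wrist_force: [3.9, 8.6, -2.3]
finger_gap: -0.0003
grip_force: 4.3
```

>>> servo_tool(increments=[{"grip": 1, "x": 0, "y": 0, "z": 0, "roll": 0}, {"grip": 1, "x": 0, "y": 0, "z": 0, "roll": 0}, {"grip": 1, "x": 0, "y": 0, "z": 0, "roll": 0}, {"grip": 1, "x": 0, "y": 0, "z": 0, "roll": 0}, {"grip": 1, "x": 0, "y": 0, "z": 0, "roll": 0}])

```text
clock: 7.97
tcp_pos: [0.5196, 0.055, 0.1054]
orientation: [-0.001, 0.818, 0.575, 0.002]
wrist_force: [2.4, 10.1, -2.0]
finger_gap: 0.0001
grip_force: 4.3
```

>>> servo_tool(increments=[{"grip": 1, "x": 0, "y": 0, "z": 0, "roll": 0}, {"grip": 1, "x": 0, "y": 0, "z": 0, "roll": 0}, {"grip": 1, "x": 0, "y": 0, "z": 0, "roll": 0}, {"grip": 1, "x": 0, "y": 0, "z": 0, "roll": 0}, {"grip": 1, "x": 0, "y": 0, "z": 0, "roll": 0}])

```text
clock: 8.38
tcp_pos: [0.5196, 0.055, 0.1054]
orientation: [-0.001, 0.818, 0.575, 0.002]
wrist_force: [2.6, 10.8, -2.0]
finger_gap: -0.0002
grip_force: 4.3
```

```bash
python3 -c "
from h import *
st()"
```

```text
t 8.38 rel pivot fx 5.7 fy -7.9 z 105.4 mm; Ffx -1.23 Ffy 11.00 Fz -2.03 toolx yaw 1.225 want 1.225 tilt [0.0015 0.0035] q [-0.05  0.29 -0.31  0.97  0.    1.87]
```

>>> servo_tool(increments=[{"grip": 1, "x": 5, "y": 0, "z": 0, "roll": 0}, {"grip": 1, "x": 5, "y": 0, "z": 0, "roll": 0}, {"grip": 1, "x": 5, "y": 0, "z": 0, "roll": 0}, {"grip": 1, "x": 5, "y": 0, "z": 0, "roll": 0}, {"grip": 1, "x": 5, "y": 0, "z": 0, "roll": 0}])

```text
clock: 8.8
tcp_pos: [0.5276, 0.0769, 0.1053]
orientation: [0.0, 0.819, 0.574, -0.0]
wrist_force: [0.6, 0.1, 1.3]
finger_gap: 0.0002
grip_force: 0.5
```

>>> servo_tool(increments=[{"grip": 1, "x": 5, "y": 0, "z": 0, "roll": 0}, {"grip": 1, "x": 6, "y": 0, "z": 0, "roll": 0}, {"grip": 1, "x": 6, "y": 0, "z": 0, "roll": 0}, {"grip": 1, "x": 6, "y": 0, "z": 0, "roll": 0}, {"grip": 1, "x": 0, "y": 0, "z": 0, "roll": 0}])

```text
clock: 9.22
tcp_pos: [0.5355, 0.0995, 0.1051]
orientation: [-0.0, 0.818, 0.575, -0.0]
wrist_force: [0.3, 0.4, -0.5]
finger_gap: -0.0002
grip_force: 0.0
```

>>> servo_tool(increments=[{"grip": 1, "x": 0, "y": 0, "z": 0, "roll": 0}, {"grip": 1, "x": 0, "y": 0, "z": 0, "roll": 0}, {"grip": 1, "x": 0, "y": 0, "z": 0, "roll": 0}, {"grip": 1, "x": 0, "y": 0, "z": 0, "roll": 0}, {"grip": 1, "x": 0, "y": 0, "z": 0, "roll": 0}])

```text
clock: 9.63
tcp_pos: [0.5353, 0.0983, 0.1053]
orientation: [0.0, 0.819, 0.574, 0.0]
wrist_force: [0.9, 0.2, -0.0]
finger_gap: -0.0001
grip_force: 0.0
```

```bash
python3 -c "
from h import *
st();snap('wrist','w3.png'); snap('scene','s3.png')
a=cv2.imread('pics/w3.png')[150:390,300:620];b=cv2.imread('pics/s3.png')[220:340,240:400]
cv2.imwrite('pics/c3.png',np.hstack([cv2.resize(x,(400,300),interpolation=cv2.INTER_CUBIC) for x in (a,b)]))"
```

```text
t 9.63 rel pivot fx 5.7 fy 38.1 z 105.3 mm; Ffx 0.75 Ffy 0.46 Fz -0.04 toolx yaw 1.224 want 1.225 tilt [ 0.0001 -0.0002] q [ 0.03  0.33 -0.26  0.99 -0.    1.95]
```

View pics/c3.png

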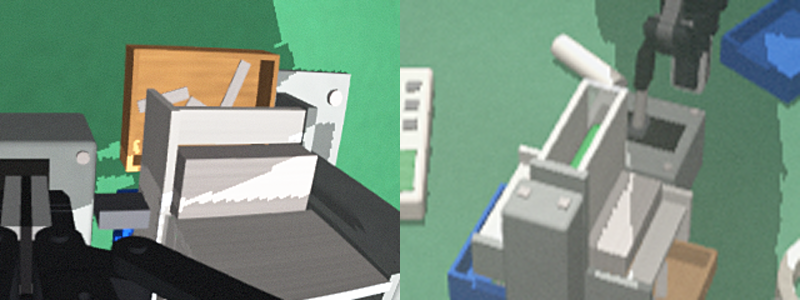

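The stack has dropped one level in the magazine and the lever is upright and free of the fingers. Now the second push.

>>> servo_tool(increments=[{"grip": 1, "x": -8, "y": 0, "z": 0, "roll": 0}, {"grip": 1, "x": -6, "y": 0, "z": 0, "roll": 0}, {"grip": 1, "x": -4, "y": 0, "z": 0, "roll": 0}, {"grip": 1, "x": -4, "y": 0, "z": 0, "roll": 0}, {"grip": 1, "x": -4, "y": 0, "z": 0, "roll": 0}])

```text
clock: 10.15
tcp_pos: [0.5264, 0.0739, 0.1055]
orientation: [-0.0, 0.819, 0.574, 0.0]
wrist_force: [0.2, 2.2, 0.1]
finger_gap: -0.0001
grip_force: 1.0
```

>>> servo_tool(increments=[{"grip": 1, "x": -4, "y": 0, "z": 0, "roll": 0}, {"grip": 1, "x": -4, "y": 0, "z": 0, "roll": 0}, {"grip": 1, "x": -3, "y": 0, "z": 0, "roll": 0}, {"grip": 1, "x": -2, "y": 0, "z": 0, "roll": 0}, {"grip": 1, "x": 0, "y": 0, "z": 0, "roll": 0}])

```text
clock: 10.57
tcp_pos: [0.522, 0.0618, 0.1052]
orientation: [-0.0, 0.818, 0.575, 0.0]
wrist_force: [0.3, 3.9, -0.3]
finger_gap: 0.0001
grip_force: 1.5
```

>>> servo_tool(increments=[{"grip": 1, "x": -2, "y": 0, "z": 0, "roll": 0}, {"grip": 1, "x": -1, "y": 0, "z": 0, "roll": 0}, {"grip": 1, "x": -1, "y": 0, "z": 0, "roll": 0}, {"grip": 1, "x": -1, "y": 0, "z": 0, "roll": 0}, {"grip": 1, "x": 0, "y": 0, "z": 0, "roll": 0}])

```text
clock: 10.98
tcp_pos: [0.5205, 0.0575, 0.1053]
orientation: [-0.0, 0.818, 0.575, 0.0]
wrist_force: [1.7, 5.6, -1.7]
finger_gap: -0.0001
grip_force: 2.3
```

```bash
python3 -c "
from h import *
st()"
```

```text
t 10.98 rel pivot fx 5.6 fy -5.3 z 105.3 mm; Ffx -0.30 Ffy 5.82 Fz -1.70 toolx yaw 1.224 want 1.225 tilt [0.0004 0.0008] q [-0.04  0.29 -0.31  0.97  0.    1.87]
```

>>> servo_tool(increments=[{"grip": 1, "x": -1, "y": 0, "z": 0, "roll": 0}, {"grip": 1, "x": -1, "y": 0, "z": 0, "roll": 0}, {"grip": 1, "x": -1, "y": 0, "z": 0, "roll": 0}, {"grip": 1, "x": -0.5, "y": 0, "z": 0, "roll": 0}, {"grip": 1, "x": 0, "y": 0, "z": 0, "roll": 0}])

```text
clock: 11.4
tcp_pos: [0.5198, 0.0554, 0.1054]
orientation: [-0.001, 0.818, 0.575, 0.002]
wrist_force: [3.1, 9.7, -2.2]
finger_gap: 0.0002
grip_force: 4.0
```

>>> servo_tool(increments=[{"grip": 1, "x": 0, "y": 0, "z": 0, "roll": 0}, {"grip": 1, "x": 0, "y": 0, "z": 0, "roll": 0}, {"grip": 1, "x": 0, "y": 0, "z": 0, "roll": 0}, {"grip": 1, "x": 0, "y": 0, "z": 0, "roll": 0}, {"grip": 1, "x": 0, "y": 0, "z": 0, "roll": 0}])

```text
clock: 11.82
tcp_pos: [0.5198, 0.0554, 0.1054]
orientation: [-0.001, 0.818, 0.575, 0.001]
wrist_force: [2.9, 8.6, -2.7]
finger_gap: -0.0003
grip_force: 3.9
```

>>> servo_tool(increments=[{"grip": 1, "x": 0, "y": 0, "z": 0, "roll": 0}, {"grip": 1, "x": 0, "y": 0, "z": 0, "roll": 0}, {"grip": 1, "x": 0, "y": 0, "z": 0, "roll": 0}, {"grip": 1, "x": 0, "y": 0, "z": 0, "roll": 0}, {"grip": 1, "x": 0, "y": 0, "z": 0, "roll": 0}])

```text
clock: 12.23
tcp_pos: [0.5198, 0.0554, 0.1054]
orientation: [-0.001, 0.818, 0.575, 0.001]
wrist_force: [3.2, 8.4, -2.3]
finger_gap: -0.0
grip_force: 3.9
```

>>> servo_tool(increments=[{"grip": 1, "x": 0, "y": 0, "z": 0, "roll": 0}, {"grip": 1, "x": 0, "y": 0, "z": 0, "roll": 0}, {"grip": 1, "x": 0, "y": 0, "z": 0, "roll": 0}, {"grip": 1, "x": 0, "y": 0, "z": 0, "roll": 0}, {"grip": 1, "x": 0, "y": 0, "z": 0, "roll": 0}])

```text
clock: 12.65
tcp_pos: [0.5198, 0.0554, 0.1054]
orientation: [-0.001, 0.818, 0.575, 0.002]
wrist_force: [2.3, 9.0, -2.5]
finger_gap: 0.0
grip_force: 3.9
```

```bash
python3 -c "
from h import *
st()"
```

```text
t 12.65 rel pivot fx 5.7 fy -7.5 z 105.4 mm; Ffx -0.89 Ffy 9.28 Fz -2.46 toolx yaw 1.225 want 1.225 tilt [0.0015 0.0031] q [-0.05  0.29 -0.31  0.97  0.    1.87]
```

About 9 N has been held for over a second. I'll release, then raise the arm and swing it aside to check.

>>> servo_tool(increments=[{"grip": 1, "x": 5, "y": 0, "z": 0, "roll": 0}, {"grip": 1, "x": 5, "y": 0, "z": 0, "roll": 0}, {"grip": 1, "x": 5, "y": 0, "z": 0, "roll": 0}, {"grip": 1, "x": 5, "y": 0, "z": 0, "roll": 0}, {"grip": 1, "x": 5, "y": 0, "z": 0, "roll": 0}])

```text
clock: 13.07
tcp_pos: [0.5278, 0.0774, 0.1053]
orientation: [0.0, 0.818, 0.575, -0.0]
wrist_force: [1.3, 0.6, 0.5]
finger_gap: 0.0002
grip_force: 0.4
```

>>> servo_tool(increments=[{"grip": 1, "x": 6, "y": 0, "z": 0, "roll": 0}, {"grip": 1, "x": 10, "y": 0, "z": 0, "roll": 0}, {"grip": 1, "x": 10, "y": 0, "z": 0, "roll": 0}, {"grip": 1, "x": 5, "y": 0, "z": -20, "roll": 0}, {"grip": 1, "x": 0, "y": 0, "z": -40, "roll": 0}])

```text
clock: 13.48
tcp_pos: [0.5349, 0.1078, 0.1608]
orientation: [-0.003, 0.818, 0.575, -0.004]
wrist_force: [-0.4, 1.3, -0.6]
finger_gap: -0.0001
grip_force: 0.0
```

>>> servo_tool(increments=[{"grip": 1, "x": 0, "y": 0, "z": -40, "roll": 0}, {"grip": 1, "x": 20, "y": -10, "z": -20, "roll": 0}, {"grip": 1, "x": 35, "y": -15, "z": 0, "roll": 0}, {"grip": 1, "x": 35, "y": -15, "z": 0, "roll": 0}, {"grip": 1, "x": 35, "y": -15, "z": 0, "roll": 0}])

```text
clock: 13.9
tcp_pos: [0.5291, 0.2446, 0.226]
orientation: [0.0, 0.819, 0.574, 0.001]
wrist_force: [0.3, -0.4, -0.7]
finger_gap: 0.0
grip_force: 0.0
```

>>> servo_tool(increments=[{"grip": 1, "x": 35, "y": -15, "z": 0, "roll": 0}, {"grip": 1, "x": 35, "y": -15, "z": 0, "roll": 0}, {"grip": 1, "x": 20, "y": 0, "z": 0, "roll": 0}, {"grip": 1, "x": 0, "y": 0, "z": 0, "roll": 0}, {"grip": 1, "x": 0, "y": 0, "z": 0, "roll": 0}])

```text
clock: 14.32
tcp_pos: [0.5307, 0.3393, 0.2243]
orientation: [0.0, 0.818, 0.576, -0.001]
wrist_force: [0.2, -0.2, -1.4]
finger_gap: 0.0
grip_force: 0.0
```

```bash
python3 -c "
from h import *
st();snap('top','t4.png'); snap('scene','s4.png')
a=cv2.imread('pics/t4.png')[130:290,240:400];b=cv2.imread('pics/s4.png')[220:380,220:380]
cv2.imwrite('pics/c4.png',cv2.resize(np.hstack([a,b]),(800,400),interpolation=cv2.INTER_CUBIC))"
```

```text
t 14.32 rel pivot fx -80.4 fy 263.2 z 224.3 mm; Ffx 0.24 Ffy -0.08 Fz -1.36 toolx yaw 1.227 want 1.225 tilt [-0.0011 -0.0012] q [ 0.44  0.43  0.19  1.34 -0.    2.36]
```

View pics/c4.png

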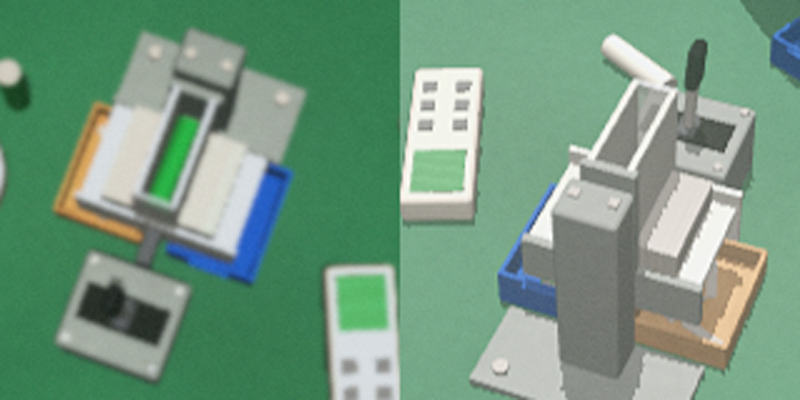

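The lever and shuttle are central again, the stack is two levels lower, nothing else has moved and the carton is empty. I'm handing in.

```bash
python3 -c "
from h import *
print(env.hand_in())"
```

```text
the job is handed in; nothing more can be done
None
```

I fed two cells to the tray side, held the lever on its stop for over a second each time (about 8–11 N, then about 9 N), let it spring back to the middle and handed the job in; no verdict came back, and I could not see the two cells lying in the tray because the feeder hides them.

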